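# Hold a test slide flush on the tilted inspection stage

## Robot

A 6-joint arm with a two-finger parallel gripper is mounted at the origin on a cart in front of the work surface, level with it; the furniture and walls round the work are solid. World frame = base frame: x ahead of the robot, y to its left, z up, the work surface at z = 0. Lengths are in m, angles in rad, forces in N, time in s.
With the tool pointing down it reaches from about 0.275 to 0.725 m from the base axis. Payload 15.9 kg.
Tool frame: the origin (TCP) lies midway between the tips of the shut fingers; the grasp point (between the pads) lies 19 mm behind it; z points along the fingers, y is the line along which they close (so a half turn about z gives the same grasp; the last joint's range is limited). The gripper opens to 85 mm and grips with 20 to 120 N. Pads are 22 mm wide; open, the fingers measure 114 mm over their backs; the gripper's body (76 mm by 85 mm) begins 54 mm behind the grasp point. The pads swing forward as they close: fully open they stand 13 mm farther back than shut.
Start: joints at [-1.305, 0.213, -0.034, 1.323, 0, 1.571], TCP at [0.131, -0.482, 0.231] pointing down, gripper open.
Joint ranges: [-2.98, 2.98], [-0.74, 1.72], [-1.14, 1.35], [-2.1, 2.04], [-1.57, 1.44], [-3.14, 3.14]. Speed limits (rad/s): [1.89, 1.89, 2.39, 2.57, 3.14, 3.14].

## Interface

Orientations are given as a rotation vector (axis times angle).
In Python, from cell import get_state, grab_frame, get_calibration, sign_off gives the robot as it stands.
- The arm moves only by the shell command python3 -m creep 'ROWS' [OPENING] [FORCE]. ROWS is JSON, a list of rows, each a list of 4 numbers: the shift along the tool's x, y, z scaled (see below), then the turn about the tool's z scaled (see below). A call has exactly 5 rows; each row is the pose to reach, as a shift and turn from the pose commanded when the call began, along the tool's axes at that moment; what a row does not reach only later rows make up. The controller multiplies each number of a shift by 12 cm and each number of a turn by 45 degrees. A row lasts 1/10 s, in which the tool goes at most 50 mm and 8.59 degrees, less where a joint would pass 70% of its speed; a pose out of reach is approached as far as the arm can. A call with a number of a shift or a turn outside -1 to 1 is refused whole. A call with a gripper value outside its range is refused whole. OPENING is the closure, from 0 (fully open) to 1 (shut), set as the call begins (- or left out, the last holds). The fingers move at their own pace and stop on an object; FORCE is the grip in N (left out, the last holds). Time passes only in rows, so rows that repeat a pose let the fingers close, or fill a call up. It gives the time, the measured TCP pose, the force, the opening and the grip force at its end, in the units of the state.
- get_state(): the state, without advancing time (a new reading comes with each control period).
- grab_frame(name): name is "scene" or "side" or "wrist"; returns the picture (400x640x3 uint8, red, green, blue); there is no depth.
- get_calibration(name): a dict with "camera_matrix" (3x3 intrinsics, pixels), "position" and "rotation" of the camera in the world. Camera axes: x right, y down, z forward; pixel columns grow to the right and rows downward; lengths in m; the calibration is good to about 2 mm. A picture is of the moment at which its call begins: read the wrist's pose just before it. get_calibration takes no time and is no camera call; for the wrist camera it gives the pose at the moment of the call.
- sign_off(): hands the job in; it is judged then, once.
The state is a dict: "t": time; "q": joint angles; "joint_velocities": joint speeds; "joint_torque": joint torques, N m; "eef_pos": TCP position; "ee_rot": TCP orientation; "contact_force": force on the tool from outside, world axes, zero at the start; "wrist_torque": the same for the moment, N m; "width": opening from 0.0 (shut) to 1.0 (fully open); "grasp_force": force on a finger pad.
Only numpy, scipy, OpenCV 4.12 (cv2) and the standard library are available. Lean on these libraries where they do the work, as an engineer would, in place of code of your own. Each camera call takes 0.05 s, during which the arm holds its last target. There are 200 camera calls.

## Task

Set up for wetting a test slide: stand the white dropper bottle upright on the bench in the middle of the gap between the tilted inspection stage and the light grey film can, in line with the two, and let go of it. Then pick up the glass slide by its orange rib, tilt it to the slope of the stage and press it gently flush on the middle of the black sprung pad, long side running up the slope, so that the pad gives way a few millimetres; finish while still gripping the slide and holding it pressed there. Do not shift the film cans or change the slope of the stage.

Things in the scene. Friction and masses are not known exactly. Their poses are not given: they have to be found in the camera images.
- dropper_bottle: White dropper bottle with blue label and black dropper cap, loose, about 55 g, standing. Round: body 39 mm across up to 52 mm high, cap 24 mm across up to 80 mm. Origin: centre of its underside, z up.
- grey_can: Light grey film can with a black lid, loose, 34 mm across, 50 mm high, standing 190 mm from the stage's centre, straight out to one side of it (left or right, it varies). Origin: centre of its underside, z up.
- black_can: Black film can with a grey lid, loose, same size; stands at the other side of the stage, also 190 mm from its centre. A bystander: leave it. Origin: centre of its underside.
- stage: Base of the inspection stage, bolted to the bench: grey plate 104 mm (x) by 136 mm (y), 10 mm thick, a cheek at each side (y = +-60 to +-68 mm, 76 mm high). Origin: centre of its underside; x points across the stage, up the slope of its face; y along the tilt axis, toward its left side; z up. The tilt axis runs 56 mm above the origin. It stands turned 0.4 to 0.7 rad to the right, so that x points ahead and right.
- table_edge (a point): Middle of the upper edge of the tilting aluminium table (104 by 112 by 10 mm) that carries the pad. The table's tilt is set before the start (0.2 to 0.38 rad, the high side at the far right), is stiff, and must stay as it is. Behind it, to the right, stands a fixed black wire shelf (nearest corner about x 0.64, y 0.01), 215 mm high with its box: cross in front of it.
- stage_pad: Black rubber pad on the tilting table, with a white outline 80 by 54 mm on it; 90 mm (x) by 64 mm (y) by 8 mm. Origin: centre of its upper face, 14 mm from the tilt axis; z is the outward normal of the face (up and toward the near left), x points up the slope, y along the tilt axis. Sprung along its normal: it starts to yield at about 2 N and gives 1 mm per 2 N more, to a stop after 6 mm (14 N).
- slide: Slide: flat glass in a steel frame, 76 mm (x) by 50 mm (y) by 5 mm, loose, about 90 g, lying flat on the bench. An upright orange grip rib stands on its middle: 34 mm long (x), 12 mm thick (y), its top 39.5 mm above the underside; grip it across its thickness. Origin: centre of the underside; x along the long side, z toward the rib. Either end may lie up the slope.
Not all that is in view belongs to the job. Leave any pink or yellow look-alike of the dropper_bottle alone. What is shaped like the grey_can but blue or yellow is not meant.

How it is judged:
On the way, in this order (a step that is already met when the one before it is completed fails the run):
1. the dropper bottle stands, let go, in the middle of the gap between stage and grey film can (horizontal distance between dropper_bottle and stage below 0.1355 m and horizontal distance between dropper_bottle and grey_can below 0.0845 m and x of dropper_bottle in the frame of stage between -0.015 and 0.015 m and angle between dropper_bottle's own z axis and vertical below 0.1 rad and height (world z) of dropper_bottle below 0.008 m and linear speed of dropper_bottle below 0.03 m/s and contact force between the fingers and dropper_bottle below 0.1 N), for 0.2 s.
2. the slide is held flush on the middle of the pad, lightly pressed (angle between the z axis of slide and the z axis of stage_pad, either way round below 0.06 rad and angle between the x axis of slide and the x axis of stage_pad, either way round below 0.12 rad and contact force between slide and stage_pad between 2.5 and 20 N and contact force between the fingers and slide above 3 N and x of slide in the frame of stage_pad between -0.01 and 0.01 m and y of slide in the frame of stage_pad between -0.01 and 0.01 m and z of slide in the frame of stage_pad between -0.003 and 0.002 m), for 0.5 s.
At the end, for the whole second after the job is handed in: Slide gripped, at rest on the pad with 2.5 to 20 N: gap under 2 mm, slope within 0.06 rad, centred within 10 mm both ways, long side up the slope within 0.12 rad. Bottle upright, let go, within 15 mm of the gap's middle and of the line through the centres of stage and grey can (all of step 1 and all of step 2 and linear speed of slide below 0.02 m/s); the arm keeps its last pose, push and grip.
It fails at once if a film can is shifted by more than 15 mm (distance of any of grey_can, black_can from where it was at the start of the episode above 0.015 m).
It fails at once if the slope of the stage is changed (distance of table_edge from where it was at the start of the episode above 0.005 m).
It fails at once if the slide is pressed hard on the pad (over 30 N) (contact force between slide and stage_pad above 30 N).
It also fails if it takes over 56 s, if anything falls off the work surface, if the arm or the gripper's body presses on something with over 40 N, if the wrist force passes 120 N, or if a joint passes its speed limit or range.

## Working session

There is one attempt and no reset: what is moved stays moved. The work goes in short steps, Python scripts to look and compute and a shell command to move; the robot and the scene stay as the last step left them, time stands still between calls to the robot, and variables do not carry over. Pictures are saved under pics/ and viewed, at most 10 in all, crops included, and the job is handed in when it is done.

```bash
mkdir -p pics; ls; cat > h.py <<'E'
import numpy as np, cv2, json
from cell import get_state, grab_frame, get_calibration, sign_off
from scipy.spatial.transform import Rotation as R
def cam(n):
    c=get_calibration(n); r=np.array(c["rotation"],float)
    r=r if r.shape==(3,3) else R.from_rotvec(r).as_matrix()
    return np.array(c["camera_matrix"]),np.array(c["position"]),r
def onplane(c,uv,z):
    K,p,r=c; d=r@np.linalg.solve(K,[uv[0],uv[1],1]); return p+d*(z-p[2])/d[2]
def proj(c,X):
    K,p,r=c; x=K@(r.T@(np.array(X)-p)); return x[:2]/x[2]
def twoview(c1,u1,c2,u2):
    A=[];b=[]
    for (K,p,r),u in((c1,u1),(c2,u2)):
        d=r@np.linalg.solve(K,[u[0],u[1],1]); d/=np.linalg.norm(d); M=np.eye(3)-np.outer(d,d); A.append(M); b.append(M@p)
    return np.linalg.lstsq(np.vstack(A),np.hstack(b),rcond=None)[0]
def save(im,f): cv2.imwrite(f,im[...,::-1])
E
python3 - <<'E'
from h import *
for n in("scene","side"):
    save(grab_frame(n),f"pics/{n}0.png"); c=get_calibration(n); print(n,{k:np.round(v,3).tolist() for k,v in c.items() if not isinstance(v,str)})
print(get_state())
E
```

```text
pics
scene {'camera_matrix': [[409.538, 0.0, 320.671], [0.0, 409.538, 198.923], [0.0, 0.0, 1.0]], 'position': [-0.034, 0.735, 0.511], 'rotation': [-0.811, 2.231, -1.413]}
side {'camera_matrix': [[433.015, 0.0, 319.801], [0.0, 433.015, 202.307], [0.0, 0.0, 1.0]], 'position': [0.26, -0.692, 0.599], 'rotation': [-2.128, 0.412, -0.226]}
{'t': 0.1, 'q': array([-1.30503074e+00,  2.13293751e-01, -3.49460516e-02,  1.32348119e+00,
       -1.89812424e-05,  1.57081232e+00]), 'joint_velocities': array([ 0.00109873, -0.00047335,  0.00143117,  0.00142342, -0.00094894,
       -0.0019918 ]), 'joint_torque': array([-3.49896504e-05, -6.87244177e+01,  4.87809670e+01,  1.20662097e-02,
        4.97860867e-05, -2.01820291e-05]), 'eef_pos': array([ 0.13124548, -0.4821801 ,  0.23089219]), 'ee_rot': array([-3.11299396e+00, -4.16090129e-01,  2.21938923e-04]), 'contact_force': array([-0.02885929,  0.21113428,  0.84211116]), 'wrist_torque': array([ 0.00692119,  0.01232957, -0.02302871]), 'grasp_force': 0.0, 'width': 0.9982124006401506}
```

View pics/scene0.png

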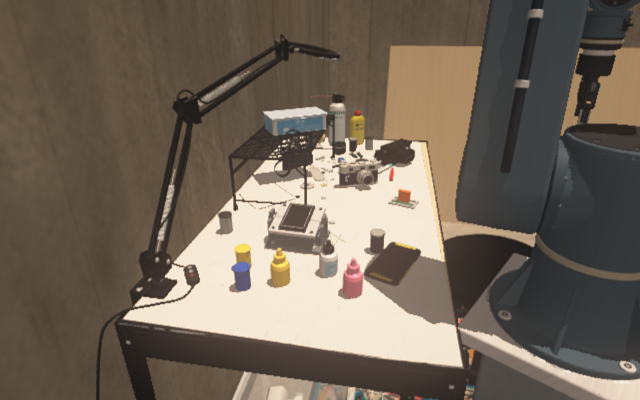

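View pics/side0.png

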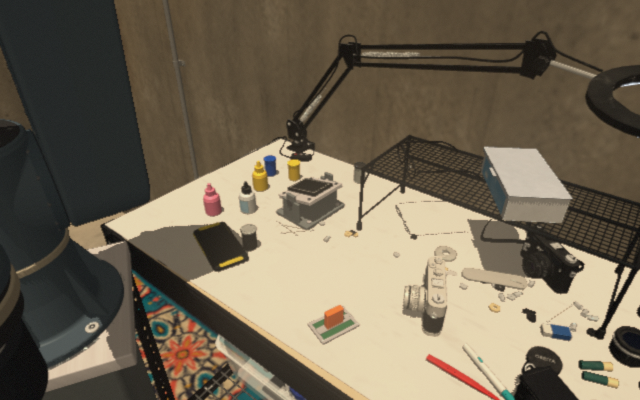

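```bash
python3 - <<'E'
import cv2,numpy as np
a=cv2.imread("pics/scene0.png");b=cv2.imread("pics/side0.png")
A=cv2.resize(a[175:305,205:425],None,fx=3.6,fy=3.6,interpolation=cv2.INTER_CUBIC)[:, :792]
B=cv2.resize(b[145:265,190:380],None,fx=1,fy=1)
cv2.imwrite("pics/c1.png",A)
B=cv2.resize(b[150:260,195:375],None,fx=4.4,fy=4.4,interpolation=cv2.INTER_CUBIC); cv2.imwrite("pics/c2.png",B); print(A.shape,B.shape)
E
```

```text
(468, 792, 3) (484, 792, 3)
```

View pics/c1.png

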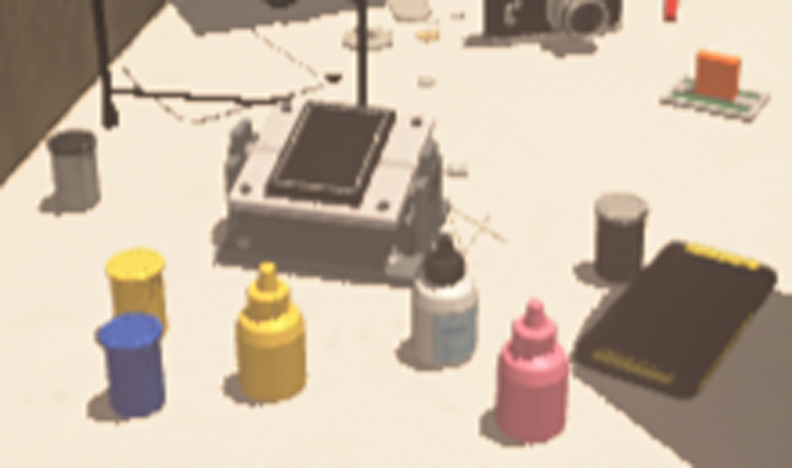

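View pics/c2.png

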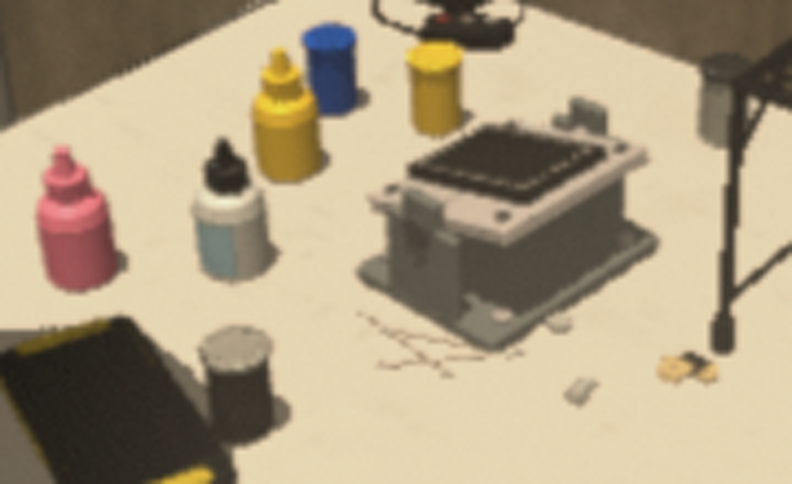

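```bash
python3 - <<'E'
from h import *
a,b=cam("scene"),cam("side")
f=lambda u:np.array([205+(u[0]+.5)/3.6-.5,175+(u[1]+.5)/3.6-.5]); g=lambda u:np.array([195+(u[0]+.5)/4.4-.5,150+(u[1]+.5)/4.4-.5])
for n,u,v,z in [("grey",(74,141),(726,68),.05),("black",(622,207),(236,346),.05),("cap",(447,240),(223,145),.08)]:
    print(n,onplane(a,f(u),z).round(4),onplane(b,g(v),z).round(4),twoview(a,f(u),b,g(v)).round(4))
print("bottle cap base scene/side at z .055", onplane(a,f((445,276)),.053).round(3))
for u in [(310,103),(397,110),(355,197),(270,189)]: print("padA",onplane(a,f(u),.07).round(3))
for v in [(411,168),(535,200),(607,152),(490,123)]: print("padB",onplane(b,g(v),.07).round(3))
for n,c in(("scene",a),("side",b)):
    im=cv2.imread(f"pics/{n}0.png"); h=cv2.cvtColor(im,cv2.COLOR_BGR2HSV)
    m=cv2.inRange(h,(4,150,120),(14,255,255)); k,l,s,ce=cv2.connectedComponentsWithStats(m)
    for i in range(1,k):
        if s[i,4]>20:
            print(n,s[i],ce[i].round(1)); 
            cn=cv2.findContours((l==i).astype('u1'),0,2)[0][0]; print(cv2.convexHull(cn)[:,0].tolist())
            print(onplane(c,ce[i],.022).round(4))
E
python3 - <<'E'
import cv2
a=cv2.imread("pics/scene0.png");b=cv2.imread("pics/side0.png")
A=cv2.resize(a[180:220,380:430],(400,320),interpolation=cv2.INTER_CUBIC);B=cv2.resize(b[295:345,300:365],(400,308),interpolation=cv2.INTER_CUBIC)
import numpy as np
cv2.imwrite("pics/c3.png",np.hstack([A[:308],B]))
E
```

```text
grey [0.7331 0.2024 0.05  ] [0.7342 0.1955 0.05  ] [0.7366 0.1998 0.0476]
black [0.3925 0.0407 0.05  ] [0.3949 0.0354 0.05  ] [0.3949 0.0375 0.0481]
cap [0.4204 0.1799 0.08  ] [0.4246 0.1693 0.08  ] [0.4252 0.1748 0.0763]
bottle cap base scene/side at z .055 [0.424 0.177 0.053]
padA [0.62  0.086 0.07 ]
padA [0.566 0.056 0.07 ]
padA [0.506 0.163 0.07 ]
padA [0.553 0.189 0.07 ]
padB [0.514 0.126 0.07 ]
padB [0.563 0.073 0.07 ]
padB [0.616 0.103 0.07 ]
padB [0.569 0.155 0.07 ]
scene [399 190  11  12 112] [404.  195.4]
[[404, 190], [409, 191], [409, 200], [408, 201], [405, 201], [400, 200], [399, 199], [399, 190]]
[ 0.4758 -0.227   0.022 ]
side [137 284   5   7  23] [138.8 287.1]
[[141, 286], [140, 290], [138, 290], [137, 287], [137, 285], [139, 284]]
[ 0.1691 -0.0287  0.022 ]
side [140 289  10   8  22] [145. 293.]
[[149, 290], [148, 292], [147, 293], [144, 295], [142, 296], [140, 296], [141, 295], [148, 289]]
[ 0.1788 -0.0488  0.022 ]
side [325 305  18  23 300] [333.4 316.2]
[[342, 308], [342, 319], [341, 321], [329, 327], [327, 327], [325, 325], [325, 312], [326, 311], [328, 310], [339
[... 517 characters left out ...]
 354], [170, 341], [171, 340], [187, 336]]
[ 0.2239 -0.2099  0.022 ]
side [139 349   7   9  27] [142.3 353.4]
[[142, 350], [143, 351], [145, 357], [142, 357], [141, 355], [139, 349]]
[ 0.1664 -0.1843  0.022 ]
side [213 352  13   7  52] [218.8 354.9]
[[219, 352], [221, 353], [225, 357], [225, 358], [224, 358], [214, 356], [213, 355], [213, 354], [214, 353], [217, 352]]
[ 0.2775 -0.2319  0.022 ]
side [170 380   8  20  73] [173.2 387.2]
[[176, 380], [177, 399], [175, 399], [174, 397], [170, 385], [170, 382], [172, 380]]
[ 0.2048 -0.2627  0.022 ]
side [233 389   8   6  21] [236.5 391. ]
[[240, 389], [240, 390], [239, 391], [233, 394], [233, 392], [236, 390], [238, 389]]
[ 0.2892 -0.3032  0.022 ]
```

View pics/c3.png

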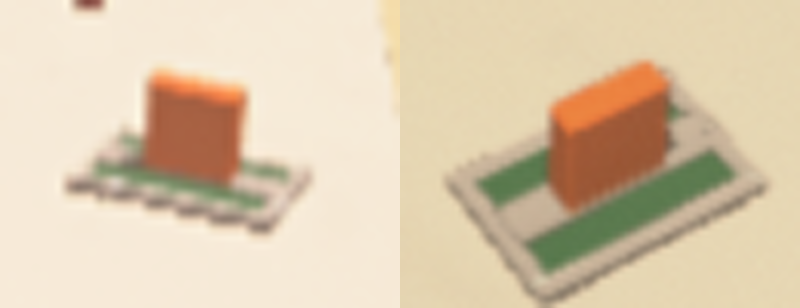

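```bash
python3 - <<'E'
from h import *
a,b=cam("scene"),cam("side")
f=lambda u:np.array([205+(u[0]+.5)/3.6-.5,175+(u[1]+.5)/3.6-.5]); g=lambda u:np.array([195+(u[0]+.5)/4.4-.5,150+(u[1]+.5)/4.4-.5])
s=lambda u:np.array([380+(u[0]+.5)/8-.5,180+(u[1]+.5)/8-.5]); t=lambda u:np.array([300+(u[0]+.5)/6.154-.5,295+(u[1]+.5)/6.154-.5])
print("slideA",[onplane(a,s(u),.0).round(4) for u in[(68,191),(265,233)]])
print("slideB",[onplane(b,t(u),.0).round(4) for u in[(48,188),(142,305),(366,190)]])
print("ribtopA",[onplane(a,s(u),.0395).round(4) for u in[(150,75),(245,92)]], "B",[onplane(b,t(u),.0395).round(4) for u in[(152,105),(253,60),(270,82),(170,130)]])
P=[twoview(a,f(u),b,g(v)) for u,v in [((310,103),(607,152)),((397,110),(535,200)),((355,195),(411,168)),((270,187),(490,123))]]
P=np.array(P);print(P.round(4),P.mean(0)); c=P-P.mean(0)
lx=(P[0]+P[1]-P[2]-P[3])/2; ly=(P[0]+P[3]-P[1]-P[2])/2
print(lx,np.linalg.norm(lx),"yaw",np.arctan2(lx[1],lx[0]),"tilt",np.arcsin(lx[2]/np.linalg.norm(lx)),ly,np.linalg.norm(ly),np.arctan2(ly[1],ly[0]))
for n,u,v in[("pink",(535,305),(63,152)),("yelbot",(266,268),(279,53)),("yelcan",(137,262),(435,55)),("blue",(131,330),(331,38)),("bottle top",(446,240),(223,143))]: print(n,twoview(a,f(u),b,g(v)).round(3))
E
```

```text
slideA [array([ 0.5059, -0.1929,  0.    ]), array([ 0.435 , -0.2073,  0.    ])]
slideB [array([ 0.4337, -0.2107,  0.    ]), array([ 0.4432, -0.2578,  0.    ]), array([ 0.5172, -0.245 ,  0.    ])]
ribtopA [array([ 0.4923, -0.2212,  0.0395]), array([ 0.4588, -0.2293,  0.0395])] B [array([ 0.4589, -0.2261,  0.0395]), array([ 0.4914, -0.2214,  0.0395]), array([ 0.4924, -0.2305,  0.0395]), array([ 0.46  , -0.2361,  0.0395])]
[[0.6118 0.0938 0.0758]
 [0.5591 0.0642 0.0757]
 [0.521  0.1466 0.0578]
 [0.574  0.1716 0.0581]] [0.56647476 0.11906239 0.06687203]
[ 0.03795008 -0.08008692  0.01778301] 0.090390036847219 yaw -1.1282775610497362 tilt 0.19802817174450435 [0.05289255 0.0272763  0.00017079] 0.05951174242638817 0.4761227205253152
pink [0.346 0.198 0.077]
yelbot [0.481 0.263 0.077]
yelcan [0.579 0.276 0.049]
blue [0.527 0.323 0.048]
bottle top [0.425 0.176 0.077]
```

```bash
python3 -m creep '[[0.2,0,0,-0.1],[0.4,0,0,-0.224],[0.7,0,0,-0.224],[1,0,0,-0.224],[1,0,0,-0.224]]' 0 30
```

```text
t: 0.6
eef_pos: [0.2501, -0.4497, 0.2308]
ee_rot: [-3.063, -0.693, -0.001]
contact_force: [-0.6, -0.0, 0.1]
width: 0.995
grasp_force: 0.0
```

```bash
for i in 1 2 3 4; do python3 -m creep '[[0.15,-0.17,0,0],[0.35,-0.4,0,0],[0.54,-0.61,0,0],[0.72,-0.82,0,0],[0.72,-0.82,0,0]]' | sed -n 1,3p; done
python3 - <<'E'
from h import *
s=get_state(); r=R.from_rotvec(s["ee_rot"]).as_matrix(); print(r.round(3), r.T@(np.array([.425,.176,.1])-s["eef_pos"])/.12)
E
```

```text
t: 1.1
eef_pos: [0.2833, -0.3224, 0.2314]
ee_rot: [-3.064, -0.692, -0.0]
t: 1.6
eef_pos: [0.3195, -0.1971, 0.2313]
ee_rot: [-3.064, -0.692, -0.0]
t: 2.1
eef_pos: [0.3559, -0.0715, 0.2312]
ee_rot: [-3.064, -0.693, -0.0]
t: 2.6
eef_pos: [0.3923, 0.0541, 0.231]
ee_rot: [-3.064, -0.692, 0.0]
[[ 0.903  0.43  -0.   ]
 [ 0.43  -0.903  0.   ]
 [-0.    -0.    -1.   ]] [ 0.68238878 -0.8000505   1.09193096]
```

```bash
python3 -m creep '[[0.15,-0.17,0,0],[0.35,-0.4,0,0],[0.54,-0.61,0,0],[0.68,-0.8,0,0],[0.68,-0.8,0,0]]' | sed -n 1,3p
python3 - <<'E'
from h import *
c=cam("wrist"); im=grab_frame("wrist"); save(im,"pics/w1.png"); np.savez("w1.npz",K=c[0],p=c[1],r=c[2]); print(c[1],c[2].round(3)); print(proj(c,[.425,.176,.08]),proj(c,[.425,.176,0]),proj(c,[.735,.199,.05]))
E
```

```text
t: 3.1
eef_pos: [0.4251, 0.1752, 0.2308]
ee_rot: [3.065, 0.69, -0.001]
[0.4856839  0.2034511  0.37376752] [[ 0.429 -0.871 -0.241]
 [-0.903 -0.413 -0.114]
 [-0.     0.267 -0.964]]
[323.88322504 185.94474916] [324.13381909 171.93925317] [ 456.52325542 -157.0683138 ]
```

View pics/w1.png

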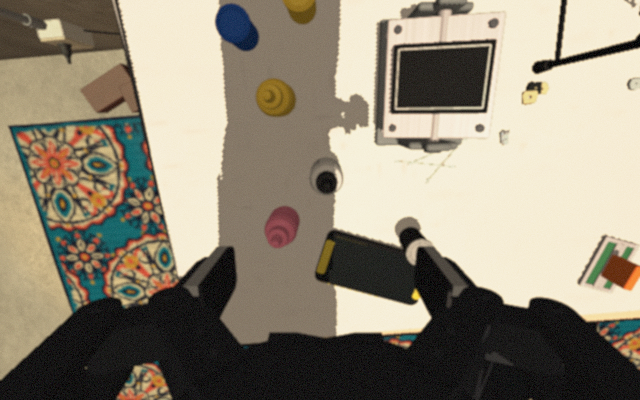

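```bash
python3 -m creep '[[0,0,0.2,0],[0,0,0.45,0],[0,0,0.7,0],[0,0,0.88,0],[0,0,0.88,0]]' | sed -n 1,4p;  python3 -m creep '[[0,0,0.2,0],[0,0,0.45,0],[0,0,0.7,0],[0,0,0.87,0],[0,0,0.87,0]]' | sed -n 1,4p; python3 -m creep '[[0,0,0,0],[0,0,0,0],[0,0,0,0],[0,0,0,0],[0,0,0,0]]' 0.8 25;python3 -m creep '[[0,0,0,0],[0,0,0,0],[0,0,0,0],[0,0,0,0],[0,0,0,0]]'
python3 - <<'E'
from h import *
w=np.load("w1.npz"); c=(w["K"],w["p"],w["r"])
print(proj(c,[.5665,.119,.069]))
im=cv2.imread("pics/w1.png"); g=cv2.cvtColor(im,cv2.COLOR_BGR2GRAY)[20:130,380:510]; m=(g<60).astype('u1'); k,l,s,ce=cv2.connectedComponentsWithStats(m)
i=1+np.argmax(s[1:,4]); print(s[i],ce[i]+[380,20]); cn=cv2.findContours((l==i).astype('u1'),0,2)[0][0]; bx=cv2.boxPoints(cv2.minAreaRect(cn))+[380,20]; print(bx, [onplane(c,q,.069).round(4) for q in bx],onplane(c,ce[i]+[380,20],.067))
E
```

```text
t: 3.65
eef_pos: [0.4227, 0.1718, 0.1235]
ee_rot: [3.065, 0.685, -0.007]
contact_force: [-0.5, 0.6, 0.2]
t: 4.15
eef_pos: [0.4233, 0.1729, 0.0204]
ee_rot: [3.065, 0.687, -0.004]
contact_force: [0.4, 0.1, 0.3]
t: 4.65
eef_pos: [0.4249, 0.1746, 0.0225]
ee_rot: [-3.065, -0.688, -0.003]
contact_force: [-1.6, -1.8, 11.5]
width: 0.442
grasp_force: 23.7
t: 5.15
eef_pos: [0.4249, 0.1746, 0.0225]
ee_rot: [-3.065, -0.688, -0.003]
contact_force: [-0.8, -1.1, 11.8]
width: 0.441
grasp_force: 23.7
[441.96346387  77.09746928]
[  18   27   90   60 4772] [441.92288349  77.14794635]
[[397.23245239  48.19956017]
 [486.99982452  46.98649406]
 [487.78218842 104.88132477]
 [398.01481628 106.09439087]] [array([0.5701, 0.1695, 0.069 ]), array([0.6067, 0.0949, 0.069 ]), array([0.564 , 0.0656, 0.069 ]), array([0.5256, 0.1439, 0.069 ])] [0.56697512 0.11845732 0.067     ]
```

```bash
python3 -m creep '[[0,0,-0.1,0],[0,0,-0.3,0],[0,0,-0.6,0],[0,0,-0.9,0],[0,0,-1,0]]' | sed -n 1,9p;  for i in 1 2; do python3 -m creep '[[0.12,0.06,0,0],[0.37,0.19,0,0],[0.62,0.31,0,0],[0.82,0.42,0,0],[0.92,0.47,0,0]]'; done;  python3 -m creep '[[0,0,0,0],[0,0,0,0],[0,0,0,0],[0,0,0,0],[0,0,0,0]]'
python3 - <<'E'
from h import *
c=cam("wrist"); im=grab_frame("wrist"); save(im,"pics/w2.png"); np.savez("w2.npz",K=c[0],p=c[1],r=c[2])
s=get_state(); r=R.from_rotvec(s["ee_rot"]).as_matrix(); print(s["q"].round(3), r.T@(np.array([.674,.169,.02])-s["eef_pos"])/.12)
print(proj(c,[.735,.199,.05]))
save(grab_frame("side"),"pics/s2.png")
E
```

```text
t: 5.65
eef_pos: [0.4254, 0.1749, 0.1452]
ee_rot: [-3.064, -0.688, -0.007]
contact_force: [-0.1, -0.1, -2.1]
width: 0.442
grasp_force: 25.6
t: 6.15
eef_pos: [0.5499, 0.1703, 0.1415]
ee_rot: [3.065, 0.688, 0.001]
contact_force: [-0.9, 0.9, -1.3]
width: 0.434
grasp_force: 25.6
t: 6.65
eef_pos: [0.6735, 0.1663, 0.1412]
ee_rot: [3.065, 0.688, 0.0]
contact_force: [0.5, -0.1, 0.3]
width: 0.438
grasp_force: 25.6
t: 7.15
eef_pos: [0.6715, 0.1669, 0.1418]
ee_rot: [-3.065, -0.689, -0.001]
contact_force: [0.2, 0.1, -0.1]
width: 0.437
grasp_force: 25.6
[ 0.244  0.651  0.401  1.32  -0.     2.943] [ 0.02565582 -0.00757329  1.01436813]
[322.03958212 111.4737268 ]
```

View pics/w2.png

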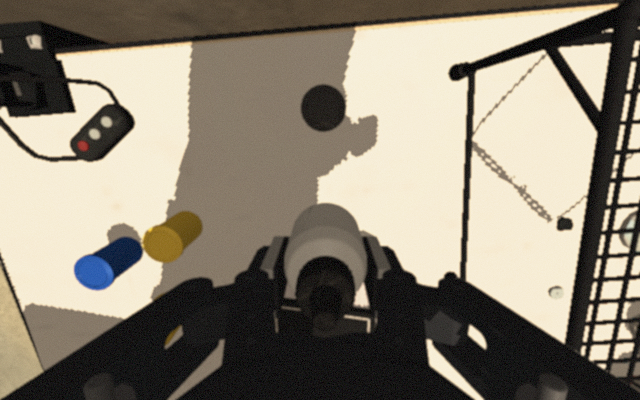

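```bash
python3 -m creep '[[0.03,0,0.2,0],[0.03,0,0.45,0],[0.03,0,0.7,0],[0.03,0,0.9,0],[0.03,0,0.96,0]]' | sed -n 2,4p;  python3 -m creep '[[0,0,0.01,0],[0,0,0.02,0],[0,0,0.03,0],[0,0,0.03,0],[0,0,0.03,0]]'
```

```text
eef_pos: [0.6734, 0.1679, 0.0234]
ee_rot: [3.065, 0.688, -0.006]
contact_force: [-0.1, -0.4, -0.9]
t: 8.25
eef_pos: [0.6754, 0.1684, 0.0232]
ee_rot: [-3.065, -0.688, -0.001]
contact_force: [-0.2, -0.2, -0.7]
width: 0.439
grasp_force: 25.6
```

```bash
python3 -m creep '[[0,0,0.01,0],[0,0,0.02,0],[0,0,0.03,0],[0,0,0.03,0],[0,0,0.03,0]]'|sed -n 2,4p;
```

```text
eef_pos: [0.6764, 0.1684, 0.022]
ee_rot: [3.065, 0.688, 0.006]
contact_force: [-6.8, -2.6, 28.7]
```

```bash
python3 -m creep '[[0,0,-0.01,0],[0,0,-0.015,0],[0,0,-0.015,0],[0,0,-0.015,0],[0,0,-0.015,0]]'|sed -n 2,4p;python3 -m creep '[[0,0,0,0],[0,0,0,0],[0,0,0,0],[0,0,0,0],[0,0,0,0]]' 0.3; python3 -m creep '[[0,0,0,0],[0,0,-0.05,0],[0,0,-0.2,0],[0,0,-0.4,0],[0,0,-0.65,0]]' 0.2|sed -n 2,6p;python3 -m creep '[[0,0,-0.2,0],[0,0,-0.4,0],[0,0,-0.6,0],[0,0,-0.8,0],[0,0,-1,0]]' |sed -n 2,6p
python3 - <<'E'
from h import *
save(grab_frame("scene"),"pics/sc3.png");c=cam("wrist");save(grab_frame("wrist"),"pics/w3.png");np.savez("w3.npz",K=c[0],p=c[1],r=c[2])
print([proj(c,[.6755,.1685,z]) for z in(0,.052,.08)])
a=cv2.imread("pics/sc3.png")[160:260,200:340]; cv2.imwrite("pics/m3.png",np.hstack([cv2.resize(a,(390,280)),cv2.resize(cv2.imread("pics/w3.png"),(400,280))]))
E
```

```text
eef_pos: [0.6761, 0.1683, 0.0221]
ee_rot: [3.065, 0.688, 0.004]
contact_force: [-0.1, -1.8, 10.2]
t: 9.75
eef_pos: [0.6751, 0.1683, 0.0206]
ee_rot: [-3.065, -0.688, 0.0]
contact_force: [1.3, -0.0, 0.5]
width: 0.696
grasp_force: 0.0
eef_pos: [0.6745, 0.1682, 0.0992]
ee_rot: [3.065, 0.688, -0.002]
contact_force: [0.3, -0.6, 0.4]
width: 0.799
grasp_force: 0.0
eef_pos: [0.6749, 0.1683, 0.2203]
ee_rot: [-3.065, -0.688, -0.001]
contact_force: [0.3, 0.1, 0.3]
width: 0.804
grasp_force: 0.0
[array([324.42590686, 174.21417762]), array([324.36967454, 182.80866914]), array([324.33147561, 188.64695436])]
```

View pics/m3.png

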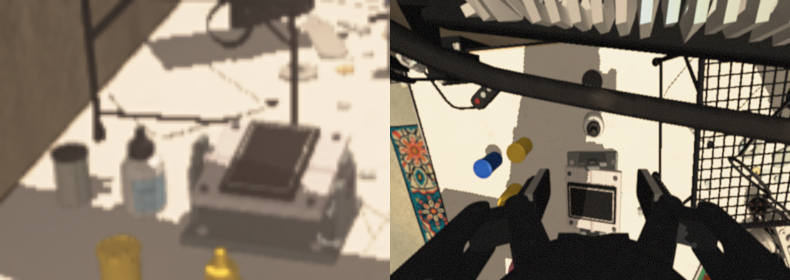

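```bash
python3 -m creep '[[-0.2,0,0,0],[-0.45,0,0,0],[-0.7,0,0,0],[-0.9,0,0,0],[-1,0,0,0]]' 0.5|sed -n 1,2p; for i in 1 2 3; do python3 -m creep '[[-0.13,0.15,0,0],[-0.26,0.3,0,0],[-0.4,0.47,0,0],[-0.54,0.63,0,0],[-0.64,0.75,0,0]]' |sed -n 1,2p; done; python3 -m creep '[[0,0,0.1,0.15],[0,0,0.25,0.327],[0,0,0.4,0.327],[0,0,0.5,0.327],[0,0,0.5,0.327]]'
python3 - <<'E'
from h import *
c=cam("wrist");im=grab_frame("wrist");save(im,"pics/w4.png");np.savez("w4.npz",K=c[0],p=c[1],r=c[2])
h=cv2.cvtColor(im[...,::-1].copy(),cv2.COLOR_BGR2HSV);m=cv2.inRange(h,(4,150,120),(14,255,255)); k,l,s,ce=cv2.connectedComponentsWithStats(m)
for i in range(1,k):
    if s[i,4]>60: print(s[i],ce[i],onplane(c,ce[i],.035)); print([(q.round(),onplane(c,q,.0395).round(4)[:2]) for q in cv2.boxPoints(cv2.minAreaRect(cv2.findContours((l==i).astype('u1'),0,2)[0][0]))])
E
```

```text
t: 11.35
eef_pos: [0.5648, 0.1162, 0.2189]
t: 11.85
eef_pos: [0.5349, 0.0015, 0.2186]
t: 12.35
eef_pos: [0.5039, -0.1126, 0.2186]
t: 12.85
eef_pos: [0.473, -0.2268, 0.2185]
t: 13.35
eef_pos: [0.4728, -0.2251, 0.1573]
ee_rot: [-3.127, -0.291, 0.003]
contact_force: [0.3, -0.2, 1.0]
width: 0.499
grasp_force: 0.0
[323 172  13  37 196] [328.56122449 187.44897959] [ 0.47865385 -0.22763759  0.035     ]
[(array([323., 172.], dtype=float32), array([ 0.4925, -0.22  ])), (array([335., 172.], dtype=float32), array([ 0.4945, -0.2304])), (array([335., 208.], dtype=float32), array([ 0.4619, -0.2368])), (array([323., 208.], dtype=float32), array([ 0.4599, -0.226 ]))]
[598 199  18  13  92] [605.29347826 203.73913043] [ 0.51073877 -0.48145519  0.035     ]
[(array([596., 208.], dtype=float32), array([ 0.506 , -0.4698])), (array([598., 198.], dtype=float32), array([ 0.5149, -0.4684])), (array([615., 203.], dtype=float32), array([ 0.5135, -0.4855])), (array([613., 213.], dtype=float32), array([ 0.5046, -0.4871]))]
[538 207  18  19  96] [548.5        215.41666667] [ 0.4903173  -0.43433827  0.035     ]
[(a
[... 1290 characters left out ...]
)]
[559 287  25  29  87] [572.89655172 298.85057471] [ 0.4107394  -0.49251633  0.035     ]
[(array([559., 287.], dtype=float32), array([ 0.4229, -0.469 ])), (array([565., 282.], dtype=float32), array([ 0.429 , -0.4725])), (array([588., 310.], dtype=float32), array([ 0.4034, -0.5078])), (array([582., 315.], dtype=float32), array([ 0.397 , -0.5043]))]
[535 301  18  17  78] [542.35897436 310.08974359] [ 0.39254656 -0.46711074  0.035     ]
[(array([533., 315.], dtype=float32), array([ 0.3878, -0.4561])), (array([544., 301.], dtype=float32), array([ 0.4053, -0.4605])), (array([552., 307.], dtype=float32), array([ 0.4002, -0.471 ])), (array([541., 321.], dtype=float32), array([ 0.3826, -0.4668]))]
```

View pics/w4.png

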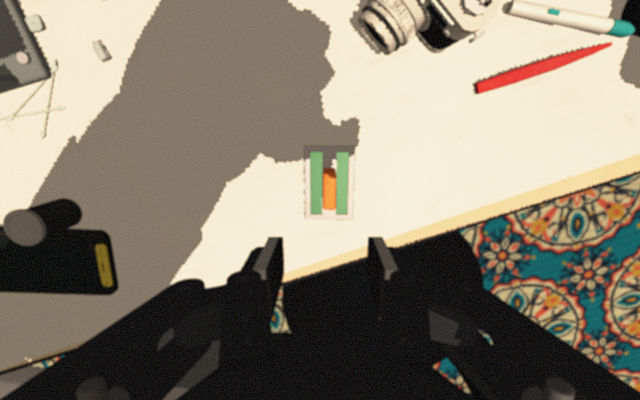

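```bash
python3 -m creep '[[0.03,0.025,0.1,0],[0.03,0.025,0.25,0],[0.03,0.025,0.4,0],[0.03,0.025,0.55,0],[0.03,0.025,0.6,0]]' |sed -n 2,4p; python3 -m creep '[[0,0,0.1,0],[0,0,0.25,0],[0,0,0.4,0],[0,0,0.55,0],[0,0,0.6,0]]' |sed -n 2,4p; for i in 1 2; do python3 -m creep '[[0,0,0,0],[0,0,0,0],[0,0,0,0],[0,0,0,0],[0,0,0,0]]' 1 20; done
```

```text
eef_pos: [0.4775, -0.2277, 0.0852]
ee_rot: [-3.127, -0.29, 0.002]
contact_force: [0.6, -0.4, -0.4]
eef_pos: [0.4774, -0.2277, 0.0134]
ee_rot: [-3.128, -0.29, 0.002]
contact_force: [0.0, 0.3, 0.8]
t: 14.9
eef_pos: [0.4785, -0.2282, 0.0156]
ee_rot: [3.127, 0.29, 0.002]
contact_force: [-0.6, 0.3, 6.6]
width: 0.135
grasp_force: 25.1
t: 15.4
eef_pos: [0.4785, -0.2282, 0.0156]
ee_rot: [3.127, 0.29, 0.002]
contact_force: [0.2, 0.0, 7.0]
width: 0.136
grasp_force: 25.1
```

```bash
python3 -m creep '[[0,0,-0.1,0],[0,0,-0.3,0],[0,0,-0.55,0],[0,0,-0.8,0],[0,0,-1,0]]' |sed -n 2,6p; for i in 1 2 3; do python3 -m creep '[[0,0,0,-0.15],[0,0,0,-0.33],[0,0,0,-0.5],[0,0,0,-0.66],[0,0,0,-0.775]]' |sed -n 2,6p;done
python3 - <<'E'
from h import *
s=get_state(); r=R.from_rotvec(s["ee_rot"]).as_matrix(); print(s["q"].round(3),r.round(3),r.T@(np.array([.567,.1185,.13])-s["eef_pos"])/.12,"yawx",np.arctan2(r[1,0],r[0,0]))
E
```

```text
eef_pos: [0.478, -0.228, 0.1374]
ee_rot: [3.127, 0.29, 0.002]
contact_force: [0.2, -1.0, -1.0]
width: 0.135
grasp_force: 23.9
eef_pos: [0.4778, -0.2278, 0.1357]
ee_rot: [2.894, 1.221, 0.001]
contact_force: [-0.2, -0.6, -1.3]
width: 0.14
grasp_force: 23.9
eef_pos: [0.4778, -0.2278, 0.1357]
ee_rot: [2.395, 2.032, 0.0]
contact_force: [-0.2, -0.4, -0.8]
width: 0.136
grasp_force: 23.9
eef_pos: [0.4778, -0.2279, 0.1357]
ee_rot: [1.676, 2.657, 0.0]
contact_force: [0.6, -0.1, -1.5]
width: 0.135
grasp_force: 23.9
[-0.445  0.309 -0.153  1.109  0.     0.681] [[-0.431  0.903  0.   ]
 [ 0.903  0.431 -0.   ]
 [-0.     0.    -1.   ]] [2.28477202 1.91387912 0.04703958] yawx 2.016018484560267
```

```bash
for i in 1 2 3; do python3 -m creep '[[0.13,0.11,0,0],[0.31,0.26,0,0],[0.5,0.42,0,0],[0.66,0.55,0,0],[0.76,0.638,0,0]]' |sed -n 2,6p;done; python3 -m creep '[[0,0,0,0],[0,0,0,0],[0,0,0,0],[0,0,0,0],[0,0,0,0]]'
python3 - <<'E'
from h import *
c=cam("wrist");im=grab_frame("wrist");save(im,"pics/w5.png");np.savez("w5.npz",K=c[0],p=c[1],r=c[2])
save(grab_frame("side"),"pics/s5.png")
a=cv2.imread("pics/s5.png")[90:240,220:400]
cv2.imwrite("pics/m5.png",np.hstack([cv2.resize(cv2.imread("pics/w5.png")[100:350,200:460],(400,385)),cv2.resize(a,(400,385))]))
E
```

```text
eef_pos: [0.5084, -0.1111, 0.1357]
ee_rot: [1.681, 2.653, 0.001]
contact_force: [0.2, -0.5, -0.9]
width: 0.136
grasp_force: 23.9
eef_pos: [0.5389, 0.0039, 0.1355]
ee_rot: [1.681, 2.653, 0.001]
contact_force: [0.1, -0.6, -1.4]
width: 0.13
grasp_force: 23.9
eef_pos: [0.5693, 0.1188, 0.1351]
ee_rot: [1.682, 2.653, 0.0]
contact_force: [0.7, -0.2, -0.9]
width: 0.138
grasp_force: 23.9
t: 19.4
eef_pos: [0.569, 0.1169, 0.1349]
ee_rot: [1.684, 2.652, 0.0]
contact_force: [-0.0, 0.4, -0.7]
width: 0.133
grasp_force: 23.9
```

View pics/m5.png

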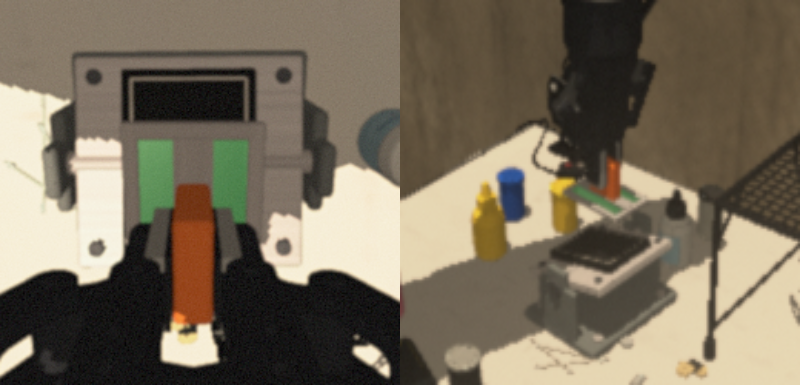

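```bash
python3 - <<'E'
from h import *
w=np.load("w5.npz"); c=(w["K"],w["p"],w["r"]); K,p,r=c
im=cv2.imread("pics/w5.png"); g=im.astype(int)
print(K[0,0])
# refine far edge row/cols: print gradient
col=cv2.cvtColor(im,cv2.COLOR_BGR2GRAY)
print("col",col[165:195,300].tolist(),"row",col[190,270:290].tolist(),col[190,362:382].tolist(), col[183,270:290].tolist(),col[183,362:382].tolist())
h=cv2.cvtColor(im,cv2.COLOR_BGR2HSV); m=cv2.inRange(h,(45,60,40),(90,255,255)); k,l,s,ce=cv2.connectedComponentsWithStats(m)
print([(s[i].tolist(),ce[i].round(1)) for i in range(1,k) if s[i,4]>100])
d=K[0,0]*.05/93.6
X=p+r@(np.linalg.solve(K,[326.1,179.2,1])*d); print(X, "exp flat far edge", .569-.431*.038,.1169+.903*.038,.1243)
for z in(.114,.124,.134): print(z,[proj(c,[.569-.431*.038+s*.025*.903,.1169+.903*.038+s*.025*.431,z]).round(1) for s in(-1,1)])
E
```

```text
299.00299695704166
col [16, 27, 21, 15, 12, 29, 24, 21, 15, 23, 6, 28, 29, 51, 75, 91, 100, 106, 99, 104, 104, 99, 104, 103, 100, 107, 125, 134, 137, 137] row [141, 173, 192, 178, 155, 136, 124, 113, 106, 108, 100, 102, 108, 107, 107, 108, 103, 99, 102, 98] [101, 103, 103, 105, 104, 104, 102, 104, 102, 98, 100, 110, 116, 120, 118, 116, 120, 118, 119, 117] [117, 117, 123, 121, 118, 121, 114, 111, 101, 104, 105, 105, 105, 109, 104, 106, 105, 102, 102, 109] [96, 104, 103, 104, 105, 105, 109, 108, 106, 103, 97, 111, 125, 124, 121, 122, 124, 122, 123, 125]
[([289, 190, 24, 56, 1115], array([300.6, 214.9])), ([338, 191, 24, 55, 1106], array([349.6, 215. ]))]
[0.55429568 0.14859587 0.12091434] exp flat far edge 0.552622 0.15121400000000002 0.1243
0.114 [array([280.2, 171.5]), array([370.5, 171. ])]
0.124 [array([277.4, 174.8]), array([373.3, 174.3])]
0.134 [array([274.2, 178.6]), array([376.5, 178. ])]
```

```bash
python3 -m creep '[[0.033,-0.008,0.08,0],[0.033,-0.008,0.16,0],[0.033,-0.008,0.24,0],[0.033,-0.008,0.3,0],[0.033,-0.008,0.32,0]]' |sed -n 2,6p; python3 -m creep '[[0,0,0.005,0],[0,0,0.01,0],[0,0,0.015,0],[0,0,0.02,0],[0,0,0.02,0]]'|sed -n 2,6p
```

```text
eef_pos: [0.5659, 0.1206, 0.095]
ee_rot: [-1.682, -2.652, 0.002]
contact_force: [-0.3, -0.1, -0.7]
width: 0.129
grasp_force: 24.0
eef_pos: [0.5667, 0.1207, 0.0941]
ee_rot: [1.683, 2.652, 0.0]
contact_force: [0.9, -0.7, -0.5]
width: 0.136
grasp_force: 24.1
```

```bash
for i in 1 2 3; do python3 -m creep '[[0,0,0.004,0],[0,0,0.008,0],[0,0,0.012,0],[0,0,0.015,0],[0,0,0.015,0]]'|sed -n 2,4p; done
```

```text
eef_pos: [0.5667, 0.1206, 0.0923]
ee_rot: [1.683, 2.652, 0.0]
contact_force: [1.1, -1.4, 3.5]
eef_pos: [0.5666, 0.1208, 0.0904]
ee_rot: [1.683, 2.653, 0.001]
contact_force: [-0.4, -0.6, 4.6]
eef_pos: [0.5665, 0.1211, 0.0887]
ee_rot: [-1.682, -2.653, -0.001]
contact_force: [-1.0, 2.6, 7.3]
```

```bash
for i in 1 2 ; do python3 -m creep '[[0.002,0,0.004,0],[0.005,0,0.008,0],[0.008,0,0.012,0],[0.01,0,0.015,0],[0.01,0,0.015,0]]'|sed -n 2,5p; done
```

```text
eef_pos: [0.5659, 0.1222, 0.0869]
ee_rot: [-1.682, -2.653, -0.001]
contact_force: [-0.4, 2.7, 6.8]
width: 0.133
eef_pos: [0.5654, 0.1233, 0.085]
ee_rot: [-1.682, -2.653, -0.001]
contact_force: [-0.8, 2.1, 7.0]
width: 0.14
```

```bash
for i in 1 2 ; do python3 -m creep '[[0.002,0,0.003,0],[0.005,0,0.006,0],[0.007,0,0.008,0],[0.01,0,0.01,0],[0.01,0,0.01,0]]'|sed -n 2,5p; done
```

```text
eef_pos: [0.565, 0.1242, 0.0838]
ee_rot: [-1.683, -2.653, -0.001]
contact_force: [-0.0, 2.2, 5.7]
width: 0.134
eef_pos: [0.5646, 0.1252, 0.0826]
ee_rot: [1.683, 2.653, 0.001]
contact_force: [-0.2, 0.5, 5.1]
width: 0.135
```

```bash
cat > tilt.py <<'E'
from h import *
from scipy.optimize import least_squares
def meas(f):
    im=cv2.imread(f); h=cv2.cvtColor(im,cv2.COLOR_BGR2HSV); m=cv2.inRange(h,(45,60,40),(90,255,255))[:260]; k,l,s,ce=cv2.connectedComponentsWithStats(m)
    i=[j for j in range(1,k) if s[j,4]>300 and 250<ce[j][0]<400]; m=np.isin(l,i)
    P=[]
    for j in i:
        c=np.where((l==j).sum(0)>15)[0]; P.append(np.median([np.where(l[:,x]==j)[0][0] for x in c[3:-3]])-.5)
    top=np.mean(P); rows=np.arange(int(top)+3,int(top)+26)
    L=np.polyfit(rows,[np.where(m[r])[0][0]-.5 for r in rows],1); Rr=np.polyfit(rows,[np.where(m[r])[0][-1]+.5 for r in rows],1)
    print(f,P,np.polyval(L,top).round(2),np.polyval(Rr,top).round(2)); return np.array([[np.polyval(L,top),top],[np.polyval(Rr,top),top]])
def load(n):
    w=np.load(n); return w["K"],w["p"],w["r"]
c5=load("w5.npz"); m5=meas("pics/w5.png"); e5=np.array([.569,.1169,.1349]); T=R.from_rotvec([1.684,2.652,0]).as_matrix()
F=np.array([T.T@(onplane(c5,u,.1349-.0156+.005)-e5) for u in m5])  # tool-frame far points, flat slide
print("flat model tool frame",F.round(4))
piv=np.array([0,0,-.020])
def fit(f,n,e,rv):
    c=load(n); m=meas(f); Tt=R.from_rotvec(rv).as_matrix()
    def g(x):
        q=(R.from_rotvec([0,x[0],0]).apply(F-piv)+piv)+[0,0,x[1]]
        return np.ravel([proj(c,e+Tt@v) for v in q]-m)
    for z in(True,False):
        o=least_squares(g,[0.,0.],bounds=([-1,-1e-6 if z else -.02],[1,1e-6 if z else .02]),x_scale=[.1,.01]); print("rot about tool y",o.x,"res px",o.fun.round(2))
E
python3 - <<'E'
from tilt import *
c=cam("wrist"); s=get_state(); save(grab_frame("wrist"),"pics/w6.png"); np.savez("w6.npz",K=c[0],p=c[1],r=c[2])
fit("pics/w6.png","w6.npz",s["eef_pos"],s["ee_rot"]); print(s["eef_pos"],s["contact_force"],s["wrist_torque"])
E
```

```text
pics/w5.png [np.float64(190.5), np.float64(190.5)] 288.97 361.32
flat model tool frame [[ 0.0295 -0.0194  0.0106]
 [ 0.0296  0.0188  0.0106]]
pics/w6.png [np.float64(198.5), np.float64(198.5)] 290.5 359.5
rot about tool y [-1.69755806e-01  1.00000000e-06] res px [-0.17  0.05  0.56  0.05]
rot about tool y [-0.18174109  0.00139249] res px [ 0.2 -0.   0.2  0. ]
[0.56455583 0.12521204 0.08261902] [-0.16325003  0.47881159  5.11281623] [-0.18110642 -0.21614907 -0.02194883]
```

```bash
for i in 1 2 ; do python3 -m creep '[[0,0,0.003,0],[0,0,0.006,0],[0,0,0.008,0],[0,0,0.01,0],[0,0,0.01,0]]'|sed -n 2,5p; done
python3 - <<'E'
from tilt import *
c=cam("wrist"); s=get_state(); save(grab_frame("wrist"),"pics/w7.png"); np.savez("w7.npz",K=c[0],p=c[1],r=c[2])
fit("pics/w7.png","w7.npz",s["eef_pos"],s["ee_rot"]); print(s["t"],s["contact_force"],s["wrist_torque"])
E
```

```text
eef_pos: [0.5645, 0.1253, 0.0814]
ee_rot: [-1.683, -2.653, -0.001]
contact_force: [-1.2, 2.0, 6.3]
width: 0.132
eef_pos: [0.5644, 0.1254, 0.0803]
ee_rot: [-1.682, -2.653, -0.001]
contact_force: [-1.2, 2.8, 5.9]
width: 0.135
pics/w5.png [np.float64(190.5), np.float64(190.5)] 288.97 361.32
flat model tool frame [[ 0.0295 -0.0194  0.0106]
 [ 0.0296  0.0188  0.0106]]
pics/w7.png [np.float64(199.5), np.float64(199.5)] 290.5 359.5
rot about tool y [-1.88973062e-01  1.00000000e-06] res px [-0.08  0.03  0.37  0.03]
rot about tool y [-0.19644942  0.00086782] res px [ 0.15 -0.    0.15  0.  ]
25.05 [-1.18425563  2.76512837  5.89131759] [ 0.13419236  0.08561622 -0.02144326]
```

```bash
for i in 1 2 ; do python3 -m creep '[[0,0,0.003,0],[0,0,0.006,0],[0,0,0.008,0],[0,0,0.01,0],[0,0,0.01,0]]'|sed -n 2,5p; done
python3 - <<'E'
from tilt import *
c=cam("wrist"); s=get_state(); save(grab_frame("wrist"),"pics/w8.png"); np.savez("w8.npz",K=c[0],p=c[1],r=c[2])
fit("pics/w8.png","w8.npz",s["eef_pos"],s["ee_rot"]); print(s["t"],s["contact_force"],s["wrist_torque"])
for f in("w5","w8"):
    g=cv2.cvtColor(cv2.imread(f"pics/{f}.png"),cv2.COLOR_BGR2GRAY); print(g[165:200:1,326].tolist()); 
    for r in(196,200,204): print(r,g[r,268:292].tolist(),g[r,362:384].tolist())
E
```

```text
eef_pos: [0.5644, 0.1255, 0.0792]
ee_rot: [-1.682, -2.653, -0.001]
contact_force: [-1.7, 2.5, 8.5]
width: 0.135
eef_pos: [0.5645, 0.1253, 0.0781]
ee_rot: [1.683, 2.653, 0.001]
contact_force: [-2.6, -0.8, 9.7]
width: 0.138
pics/w5.png [np.float64(190.5), np.float64(190.5)] 288.97 361.32
flat model tool frame [[ 0.0295 -0.0194  0.0106]
 [ 0.0296  0.0188  0.0106]]
pics/w8.png [np.float64(200.5), np.float64(200.5)] 290.5 359.5
rot about tool y [-2.08394058e-01  1.00000000e-06] res px [0.01 0.01 0.21 0.01]
rot about tool y [-0.21170856  0.00038493] res px [ 0.11 -0.    0.12  0.  ]
26.1 [-2.55188393 -0.83493663  9.68722996] [-0.13224888  0.23190088  0.01758266]
[22, 26, 19, 15, 6, 15, 23, 13, 20, 17, 16, 21, 31, 50, 70, 91, 100, 99, 105, 105, 106, 101, 104, 100, 92, 98, 100, 106, 98, 99, 102, 102, 105, 103, 100]
196 [234, 235, 236, 237, 234, 238, 234, 236, 237, 234, 206, 145, 103, 107, 103, 102, 106, 105, 107, 101, 105, 112, 125, 137] [97, 103, 104, 102, 100, 107, 103, 106, 100, 99, 106, 115, 122, 117, 117, 121, 115, 116, 117, 112, 117, 116]
200 [230, 233, 231, 232, 235, 229, 234, 231, 233
[... 522 characters left out ...]
, 43, 80, 98, 111, 111, 106, 115, 112, 108, 111, 114]
196 [22, 23, 15, 19, 33, 68, 97, 105, 73, 34, 24, 40, 82, 103, 108, 114, 117, 109, 119, 116, 108, 112, 113, 108] [112, 109, 112, 115, 118, 113, 115, 106, 103, 79, 48, 27, 12, 20, 10, 37, 75, 101, 116, 120, 122, 123]
200 [28, 23, 2, 21, 34, 64, 93, 101, 78, 40, 17, 46, 80, 104, 111, 114, 115, 119, 113, 115, 116, 110, 100, 102] [118, 115, 119, 115, 116, 111, 108, 108, 101, 81, 52, 20, 27, 18, 7, 36, 76, 101, 114, 113, 115, 114]
204 [24, 25, 10, 23, 33, 62, 102, 107, 77, 39, 21, 42, 80, 100, 109, 109, 117, 114, 116, 115, 114, 104, 107, 124] [116, 116, 117, 115, 112, 115, 109, 106, 106, 81, 49, 15, 24, 21, 17, 34, 76, 101, 115, 118, 120, 117]
```

```bash
python3 - <<'E'
import cv2,numpy as np
from tilt import load,proj
g=cv2.cvtColor(cv2.imread("pics/w8.png"),cv2.COLOR_BGR2GRAY)
for r in(174,184,198,206): print(r,g[r,250:290].tolist(),"|",g[r,360:400].tolist())
for c in(285,300,345,365): print(c,g[164:196,c].tolist())
k=load("w8.npz")
s=np.array([.427,-.904,0]);y=np.array([.904,.427,0])
for t in(.2,.28):
    O=np.array([.566,.1175,.056]);n=-s*np.sin(t)+np.array([0,0,np.cos(t)]);x=s*np.cos(t)+np.array([0,0,np.sin(t)])
    P=O+(.014-.004)*n
    print(t,"pad edge/outl/slidebot/slidetop",[proj(k,P+x*a+n*b).round(1) for a,b in((-.045,0),(-.0395,0),(-.038,0),(-.038,.005))],"y",[proj(k,P-x*.036+y*a).round(1) for a in(-.032,-.0265,.0265,.032)])
E
```

```text
pics/w5.png [np.float64(190.5), np.float64(190.5)] 288.97 361.32
flat model tool frame [[ 0.0295 -0.0194  0.0106]
 [ 0.0296  0.0188  0.0106]]
174 [117, 118, 121, 119, 118, 119, 119, 116, 117, 115, 123, 119, 120, 120, 117, 113, 94, 53, 23, 19, 12, 25, 25, 5, 27, 15, 12, 23, 25, 15, 17, 8, 17, 16, 21, 8, 20, 17, 13, 19] | [19, 16, 20, 12, 22, 12, 13, 17, 19, 20, 11, 24, 19, 21, 17, 12, 22, 31, 76, 103, 117, 120, 116, 123, 122, 122, 121, 121, 122, 120, 119, 117, 121, 118, 119, 111, 91, 60, 55, 52]
184 [119, 122, 123, 121, 121, 123, 119, 117, 122, 125, 120, 119, 126, 123, 123, 115, 89, 51, 24, 22, 11, 13, 47, 81, 106, 101, 63, 36, 19, 21, 20, 23, 16, 19, 18, 13, 5, 18, 5, 21] | [18, 6, 4, 23, 17, 20, 26, 20, 52, 98, 120, 101, 61, 23, 13, 21, 15, 43, 77, 107, 122, 121, 124, 124, 119, 123, 123, 123, 121, 121, 124, 120, 122, 119, 122, 125, 122, 125, 120, 121]
198 [114, 120, 118, 118, 119, 120, 119, 121, 123, 120, 119, 122, 121, 113, 119, 116, 94, 56, 36, 16, 22, 18, 28, 70, 99, 103, 77, 32, 22, 45, 81, 98, 113, 113, 112, 115, 113, 114, 115, 109] | [108, 106, 114, 115, 116, 113, 117, 111, 11
[... 865 characters left out ...]
, 62, 22, 23, 21, 13, 15, 44, 84, 111, 95, 62, 29, 14, 25, 25, 9, 7, 16, 43, 72, 101, 105, 107, 111, 112]
365 [126, 121, 117, 117, 123, 115, 98, 61, 37, 17, 12, 24, 18, 61, 102, 122, 107, 59, 25, 21, 20, 20, 15, 3, 27, 46, 75, 101, 117, 111, 119, 114]
0.2 pad edge/outl/slidebot/slidetop [array([322. , 170.6]), array([322.1, 180.5]), array([322.1, 183.2]), array([322. , 183.3])] y [array([264.6, 186.8]), array([274.5, 186.8]), array([369.6, 186.8]), array([379.5, 186.8])]
0.28 pad edge/outl/slidebot/slidetop [array([322.1, 169.6]), array([322.1, 179.3]), array([322.1, 181.9]), array([322. , 181.3])] y [array([265.7, 185.5]), array([275.4, 185.5]), array([368.9, 185.4]), array([378.6, 185.4])]
```

```bash
cat >> tilt.py <<'E'
def gap(tag):
    c=cam("wrist"); s=get_state(); im=grab_frame("wrist"); save(im,f"pics/{tag}.png"); g=cv2.cvtColor(im,cv2.COLOR_RGB2GRAY).astype(float)
    def cross(v,lv,up):  # subpixel first crossing
        d=v-lv; i=[j for j in range(len(v)-1) if (d[j]<0<=d[j+1] if up else d[j]>0>=d[j+1])]
        return np.array([j+d[j]/(d[j]-d[j+1]) for j in i])
    col=g[160:205,295:306].mean(1); a=cross(col,62,False)+160; b=cross(col,62,True)+160; print("rows fall",a.round(1),"rise",b.round(1))
    r0=int(b[-1])+8; row=g[r0:r0+8].mean(0)
    f=lambda u,v,up:cross(row[u:v],62,up)+u
    print("left fall",f(255,290,False).round(2),"rise",f(255,290,True).round(2),"right fall",f(360,390,False).round(2),"rise",f(360,390,True).round(2))
    pw=f(360,390,True)[-1]-f(255,290,False)[0]; sw=f(360,390,False)[0]-f(255,290,True)[-1]
    print("height of slide top above pad ~mm",1e3*299*(.064/pw-.05/sw),"F",s["contact_force"].round(1),"pos",s["eef_pos"].round(4),s["t"])
E
python3 -m creep '[[0.005,0,0.003,0],[0.01,0,0.006,0],[0.015,0,0.008,0],[0.02,0,0.01,0],[0.02,0,0.01,0]]'|sed -n 2,5p
python3 -c "
from tilt import *
gap('w9')"|tail -4
```

```text
eef_pos: [0.5641, 0.1271, 0.0773]
ee_rot: [1.682, 2.651, 0.001]
contact_force: [0.5, -2.4, 12.1]
width: 0.134
 [ 0.0296  0.0188  0.0106]]
rows fall [174.8 184.9] rise [181.  189.6]
left fall [266.08 275.73] rise [272.08 279.52] right fall [370.53] rise [376.98]
height of slide top above pad ~mm 8.281296989445776 F [ 0.5 -2.4 12.1] pos [0.5641 0.1271 0.0773] 26.65
```

```bash
cat > slope.py <<'E'
import cv2,numpy as np,sys
def run(f):
    g=cv2.cvtColor(cv2.imread(f),cv2.COLOR_BGR2GRAY).astype(float); g=cv2.blur(g,(1,3))
    def first(v,lv,up):
        d=(v-lv)*(1 if up else -1)
        for j in range(len(v)-1):
            if d[j]<0<=d[j+1]: return j+d[j]/(d[j]-d[j+1])
        return np.nan
    rs=np.arange(172,244); out=[]
    for r in rs:
        v=g[r]; L=v[:290][::-1]
        pl=first(v[255:275],70,False)+255; pr=389-(first(v[372:390][::-1],70,False))
        sl=first(v[276:286],65,True)+276; sr=first(v[366:377],65,False)+366
        out.append((pl,pr,sl,sr))
    o=np.array(out)
    for nm,a,b,W,lo in(("pad",o[:,0],o[:,1],.064,174),("slide",o[:,2],o[:,3],.05,194)):
        w=b-a; k=np.isfinite(w)&(rs>=lo); k&=np.abs(w-np.median(w[k]))<2
        p,cov=np.polyfit(rs[k]-200,w[k],1,cov=True); Z=299*W/p[1]; dZ=-Z*p[0]/p[1]; # dZ per row
        # X along rows per row = Z/299 plus Z change
        print(nm,k.sum(),"w200",p[1].round(2),"slope",p[0].round(4),"+-",cov[0,0]**.5,"angle vs image plane",np.arctan2(dZ,Z/299+(200-199)/299*dZ).round(3),"Z",Z.round(4))
for f in sys.argv[1:]: print(f);run(f)
E
python3 slope.py pics/w5.png pics/w8.png pics/w9.png
```

```text
pics/w5.png
  return _methods._mean(a, axis=axis, dtype=dtype,
  ret = ret.dtype.type(ret / rcount)
Traceback (most recent call last):
  File "slope.py", line 21, in <module>
    for f in sys.argv[1:]: print(f);run(f)
                                    ~~~^^^
  File "slope.py", line 18, in run
    p,cov=np.polyfit(rs[k]-200,w[k],1,cov=True); Z=299*W/p[1]; dZ=-Z*p[0]/p[1]; # dZ per row
          ~~~~~~~~~~^^^^^^^^^^^^^^^^^^^^^^^^^^^
TypeError: expected non-empty vector for x
```

```bash
python3 slope.py pics/w8.png pics/w9.png
```

```text
pics/w8.png
pad 70 w200 111.17 slope -0.0088 +- 0.0006442004725203677 angle vs image plane 0.024 Z 0.1721
slide 50 w200 91.9 slope 0.0048 +- 0.0007098372031259067 angle vs image plane -0.016 Z 0.1627
pics/w9.png
pad 68 w200 111.22 slope -0.0148 +- 0.0009607202885900407 angle vs image plane 0.04 Z 0.172
slide 50 w200 90.85 slope 0.0013 +- 0.0007658805025480988 angle vs image plane -0.004 Z 0.1646
```

```bash
python3 -m creep '[[0,0,0.003,0],[0,0,0.006,0],[0,0,0.006,0],[0,0,0.006,0],[0,0,0.006,0]]'|sed -n 2,6p
python3 -c "
from tilt import *
gap('w10')"|tail -3; python3 slope.py pics/w10.png
```

```text
eef_pos: [0.5642, 0.1271, 0.077]
ee_rot: [1.682, 2.651, 0.002]
contact_force: [-2.5, -3.5, 20.5]
width: 0.137
grasp_force: 28.1
rows fall [174.8 184.9] rise [181.1 189.6]
left fall [266.09 275.6 ] rise [271.86 279.56] right fall [370.54] rise [377.02]
height of slide top above pad ~mm 8.192490812712432 F [-2.5 -3.5 20.5] pos [0.5642 0.1271 0.077 ] 27.2
pics/w10.png
pad 68 w200 111.34 slope -0.0132 +- 0.0011215982393435768 angle vs image plane 0.035 Z 0.1719
slide 50 w200 90.89 slope -0.0011 +- 0.0006420600354217881 angle vs image plane 0.003 Z 0.1645
```

```bash
python3 -m creep '[[0,0,-0.005,0],[0,0,-0.01,0],[0,0,-0.015,0],[0,0,-0.02,0],[0,0,-0.02,0]]'|sed -n 2,6p
python3 -m creep '[[0,0,0,0],[0,0,0,0],[0,0,0,0],[0,0,0,0],[0,0,0,0]]'|sed -n 2,6p
python3 -c "
from tilt import *
gap('w11')"|tail -3; python3 slope.py pics/w11.png
```

```text
eef_pos: [0.564, 0.1274, 0.0788]
ee_rot: [1.682, 2.652, 0.002]
contact_force: [0.6, -0.6, 9.6]
width: 0.132
grasp_force: 26.4
eef_pos: [0.564, 0.1273, 0.0787]
ee_rot: [1.682, 2.652, 0.002]
contact_force: [1.2, -0.5, 8.5]
width: 0.135
grasp_force: 26.5
rows fall [174.8 184.8] rise [181.  189.6]
left fall [266.18 275.81] rise [272.08 279.52] right fall [370.77] rise [377.]
height of slide top above pad ~mm 8.84994674685458 F [ 1.2 -0.5  8.5] pos [0.564  0.1273 0.0787] 28.25
pics/w11.png
pad 68 w200 111.16 slope -0.0146 +- 0.000985578101095179 angle vs image plane 0.039 Z 0.1722
slide 50 w200 91.04 slope 0.0054 +- 0.000826871754538208 angle vs image plane -0.018 Z 0.1642
```

```bash
python3 - <<'E'
from h import *
for k in range(3): save(np.mean([grab_frame("wrist").astype(float) for _ in range(4)],0).astype('u1'),f"pics/a{k}.png")
s=get_state();print(s["t"],s["contact_force"],s["grasp_force"],s["wrist_torque"])
E
python3 slope.py pics/a0.png pics/a1.png pics/a2.png
```

```text
28.9 [ 1.27319467 -1.47136657  9.17822285] 26.46233171224594 [-0.26592106 -0.31631964 -0.07161111]
pics/a0.png
pad 68 w200 111.19 slope -0.0145 +- 0.0008933936006014711 angle vs image plane 0.039 Z 0.1721
slide 50 w200 91.03 slope 0.0044 +- 0.0006294410715810231 angle vs image plane -0.014 Z 0.1642
pics/a1.png
pad 68 w200 111.2 slope -0.0145 +- 0.0008754850712813741 angle vs image plane 0.039 Z 0.1721
slide 50 w200 91.02 slope 0.0053 +- 0.0005602778974404323 angle vs image plane -0.018 Z 0.1643
pics/a2.png
pad 68 w200 111.2 slope -0.0144 +- 0.0009113685070222107 angle vs image plane 0.039 Z 0.1721
slide 50 w200 91.04 slope 0.0041 +- 0.0006464436264897141 angle vs image plane -0.014 Z 0.1642
```

```bash
python3 -m creep '[[0,0,0.003,0],[0,0,0.006,0],[0,0,0.008,0],[0,0,0.008,0],[0,0,0.008,0]]'|sed -n 2,6p
python3 - <<'E'
from h import *
for k in range(2): save(np.mean([grab_frame("wrist").astype(float) for _ in range(4)],0).astype('u1'),f"pics/b{k}.png")
s=get_state();print(s["t"],s["contact_force"],s["grasp_force"],s["wrist_torque"])
im=grab_frame("side"); c=cam("side"); save(im,"pics/s9.png"); g=cv2.cvtColor(im,cv2.COLOR_RGB2GRAY)
print(proj(c,[.675,.1685,.08]),proj(c,[.675,.1685,.0]))
im0=cv2.imread("pics/s5.png"); d=np.abs(cv2.imread("pics/s9.png").astype(int)-im0).max(2); print("changed px near bottle/can vs s5:",[(int((d[y-12:y+12,x-8:x+8]>40).sum())) for x,y in [proj(c,[.675,.1685,.04]).astype(int),proj(c,[.735,.2,.03]).astype(int),proj(c,[.394,.038,.03]).astype(int)]])
E
python3 slope.py pics/b0.png pics/b1.png
```

```text
eef_pos: [0.564, 0.1272, 0.0779]
ee_rot: [1.682, 2.652, 0.001]
contact_force: [1.0, -2.0, 10.0]
width: 0.134
grasp_force: 26.7
29.8 [ 2.02399304 -1.69670566 11.44193967] 26.69923961162567 [-0.58101023 -0.26109289  0.03242688]
[343.79420171 163.57698512] [342.72890954 190.72654156]
changed px near bottle/can vs s5: [12, 12, 1]
pics/b0.png
pad 68 w200 111.22 slope -0.0143 +- 0.0009275304820014934 angle vs image plane 0.038 Z 0.172
slide 50 w200 90.82 slope 0.012 +- 0.0010399940132430317 angle vs image plane -0.04 Z 0.1646
pics/b1.png
pad 68 w200 111.22 slope -0.0144 +- 0.0008749387427077307 angle vs image plane 0.039 Z 0.172
slide 50 w200 90.83 slope 0.0114 +- 0.0010332625401286897 angle vs image plane -0.038 Z 0.1646
```

```bash
python3 - <<'E'
import cv2,numpy as np
def fc(v,lv,up):
    d=(v-lv)*(1 if up else -1)
    for j in range(len(v)-1):
        if d[j]<0<=d[j+1]: return j+d[j]/(d[j]-d[j+1])
    return np.nan
for f in("w8","w10","a0","b0"):
    im=cv2.imread(f"pics/{f}.png").astype(float); g=cv2.blur(im.mean(2),(1,3)); s=cv2.blur(im[...,1]-im[...,2],(1,3))
    print(f)
    A=[]
    for r in range(194,246,3):
        v=g[r];q=s[r]
        A.append((r,fc(v[255:275],70,False)+255,fc(v[276:286],65,True)+276,fc(q[282:296],25,True)+282,368-fc(q[354:369][::-1],25,True),fc(v[366:377],65,False)+366,389-fc(v[372:390][::-1],70,False)))
    A=np.array(A); print(np.array2string(A[::2],precision=1,suppress_small=True))
    for n,i,j in(("pad",1,6),("slide",2,5),("green",3,4)):
        w=A[:,j]-A[:,i];k=np.isfinite(w)&(A[:,0]>=200)&(A[:,0]<235); p=np.polyfit(A[k,0]-200,w[k],1);print(n,p.round(4),"ang",(-p[0]/p[1]*299).round(3))
E
```

```text
w8
[[194.  266.6 279.6   nan   nan 371.5 377.9]
 [200.  266.6 279.6   nan   nan 371.4 377.9]
 [206.  266.7 279.6 290.8 359.2 371.5 377.9]
 [212.  266.8 279.6 290.8 359.2 371.5 377.9]
 [218.  266.9 279.7 290.8 359.2 371.8 378. ]
 [224.  266.8 279.8 290.8 359.1 371.7 378. ]
 [230.  267.1 279.8 290.8 359.3 371.7 378. ]
 [236.  267.1 279.7 290.8 359.2 371.7 378.1]
 [242.  267.2 279.7 290.8 359.2 371.7 378.2]]
pad [-1.580000e-02  1.113597e+02] ang 0.042
slide [5.70000e-03 9.17978e+01] ang -0.019
green [-6.00000e-04  6.84209e+01] ang 0.003
w10
[[194.  265.6 279.6   nan   nan 370.5 377.3]
 [200.  265.8 279.7   nan   nan 370.4 377.3]
 [206.  265.8 279.7 290.7 359.2 370.5 377.4]
 [212.  266.  279.6 290.6 359.2 370.5 377.2]
 [218.  266.2 279.6 290.8 359.2 370.5 377.3]
 [224.  266.1 279.6 290.8 359.2 370.5 377.3]
 [230.  266.4 279.7 290.8 359.2 370.5 377.3]
 [236.  266.5 279.7 290.8 359.1 370.4 377.3]
 [242.  266.5 279.7 290.9 358.9 370.5 377.3]]
pad [-1.940000e-02  1.115561e+02] ang 0.052
slide [-2.20000e-03  9.08408e+01] ang 0.007
green [-7.3000e-03  6.8574e+01] ang 0.032
a0
[[194.  265.8 279
[... 351 characters left out ...]
266.7 279.7 290.8 359.2 370.8 377.4]]
pad [-1.94000e-02  1.11361e+02] ang 0.052
slide [5.50000e-03 9.09399e+01] ang -0.018
green [-9.000e-04  6.841e+01] ang 0.004
b0
[[194.  265.8 279.7   nan   nan 370.4 377.4]
 [200.  265.8 279.6   nan   nan 370.4 377.3]
 [206.  266.1 279.6 290.8 359.2 370.4 377.3]
 [212.  266.2 279.7 290.8 359.2 370.4 377.2]
 [218.  266.1 279.7 290.8 359.2 370.8 377.3]
 [224.  266.5 279.7 290.8 359.2 370.9 377.3]
 [230.  266.5 279.8 290.8 359.2 370.9 377.3]
 [236.  266.5 279.7 290.8 359.2 370.8 377.3]
 [242.  266.6 279.7 290.8 359.2 370.8 377.4]]
pad [-2.120000e-02  1.114187e+02] ang 0.057
slide [1.58000e-02 9.06816e+01] ang -0.052
green [-1.00000e-04  6.83945e+01] ang 0.0
```

```bash
python3 -m creep '[[0,0,0,0],[0,0,0,0],[0,0,0,0],[0,0,0,0],[0,0,0,0]]'; python3 -c "
from h import *
print(sign_off())"
```

```text
t: 30.35
eef_pos: [0.5641, 0.1272, 0.0779]
ee_rot: [1.682, 2.652, 0.001]
contact_force: [0.3, -1.5, 10.3]
width: 0.137
grasp_force: 26.7
the job is handed in; nothing more can be done
None
```

I handed the job in at 30.4 s: the bottle stands released in the gap, and the slide is gripped and pressed on the pad at about 11 N, roughly 2 mm off centre each way; I couldn't confirm by camera that it lies flush (good to about 0.05 rad), I infer that from pressing to the pad's stop at about 21 N, and no verdict came back.

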